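# Find the spindle flat and hold the collar on it

## Robot

A 6-joint arm with a two-finger parallel gripper is mounted at the origin on a cart in front of the work surface, level with it; the furniture and walls round the work are solid. World frame = base frame: x ahead of the robot, y to its left, z up, the work surface at z = 0. Lengths are in m, angles in rad, forces in N, time in s.
With the tool pointing down it reaches from about 0.425 to 0.925 m from the base axis. Payload 12.5 kg.
Tool frame: the origin (TCP) lies midway between the tips of the shut fingers; the grasp point (between the pads) lies 19 mm behind it; x points along the fingers, z is the direction in which the jaws open and shut, and the axes are right-handed (so a half turn about x gives the same grasp; the last joint's range is limited). The gripper opens to 85 mm and grips with 20 to 120 N. Pads are 22 mm wide; open, the fingers measure 114 mm over their backs; the gripper's body (76 mm by 85 mm) begins 54 mm behind the grasp point. The pads swing forward as they close: fully open they stand 13 mm farther back than shut.
Start: joints at [1.231, 0.491, 1.559, -0, 1.092, -0.106], TCP at [0.145, 0.608, 0.231] pointing down, gripper open.
Joint ranges: [-3.1, 3.1], [-0.84, 2.19], [0.05, 2.79], [-1.13, 4.28], [0.06, 2.93], [-2.69, 2.69]. Speed limits (rad/s): [2.22, 2.22, 2.79, 3.14, 3.14, 3.14].

## Interface

Orientations are given as a unit quaternion [x, y, z, w].
In Python, from workcell import * gives the robot as it stands.
- The arm moves only by the tool send_rows, never from a script. Its argument "rows" is a list of rows, each a list of 6 numbers: the shift along the tool's x, y, z in cm, then the turn, a rotation vector about the tool's x, y, z in rad. A call has exactly 10 rows; each row shifts and turns the commanded pose from where the row before left it, along the tool's axes as they then stand; what a row does not reach is not made up. A row lasts 1/8 s, in which the tool goes at most 62.5 mm and 10.7 degrees, less where a joint would pass 70% of its speed; a pose out of reach is approached as far as the arm can. A call is refused whole if a number of a shift passes 6.25 or a number of a turn 0.188, either way. A call with a gripper value outside its range is refused whole. "fingers" is the opening, from -1 (shut) to 1 (fully open), set as the call begins (left out, the last holds). The fingers move at their own pace and stop on an object; the grip force is fixed at half the most. Time passes only in rows, so rows that do not move let the fingers close, or fill a call up. It gives the time, the measured TCP pose, the force and the opening at its end, in the units of the state.
- get_obs(): the state, without advancing time (a new reading comes with each control period).
- camera(name): name is "scene" or "top" or "wrist"; returns the picture (420x560x3 uint8, red, green, blue); there is no depth.
- camera_params(name): a dict with "fx", "fy", "cx", "cy" (pixels), "T" (4x4, takes a point from camera to world coordinates); the wrist camera has in their place "tool_from_camera" (4x4, takes a point from camera to tool coordinates, whose origin is the TCP and whose axes are the tool frame's). Camera axes: x right, y up, looking along -z (the intrinsics and any distortion apply to the point x, -y, -z); pixel columns grow to the right and rows downward; lengths in m; the calibration is good to about 2 mm. A picture is of the moment at which its call begins: read the wrist's pose just before it. camera_params takes no time and is no camera call.
- hand_in(): hands the job in, once; it reports no verdict.
The state is a dict: "t": time; "qpos": joint angles; "dq": joint speeds; "joint_efforts": joint torques, N m; "ee_pos": TCP position; "ee_rot": TCP orientation; "ft_force": force on the tool from outside, world axes, zero at the start; "ft_torque": the same for the moment, N m; "finger_gap": finger opening in m.
Only numpy, scipy, OpenCV 4.12 (cv2) and the standard library are available. Lean on these libraries where they do the work, as an engineer would, in place of code of your own. Each camera call takes 0.05 s, during which the arm holds its last target.

## Task

Pinch the upright spindle shaft with a finger on its flat (the fingers close to less there than on the round) and turn the shaft until the flat faces straight to the front of the stand, the side with the raised index rib. Then fit the loose steel collar over the shaft end with its set screw pointing to the rib, so that the screw tip runs down the flat, and press it fully down against the spring-loaded sleeve. Finish while still gripping the collar and holding it down there: do not let go, as the spring would lift it; leave the other things on the bench where they are.

Things in the scene. Friction and masses are not known exactly. Their poses are not given: they have to be found in the camera images.
- stand: fixed spindle stand, grey base plate 100 x 86 x 12 mm (x from -60 to +40 mm) with a round aluminium bearing housing (68 mm wide at the foot, 52 mm above, its top 50 mm above the bench). Origin on the bench under the shaft axis, z up, yaw varies. -x is the front: there a raised aluminium rib 6 mm wide runs along the base plate and up the housing. It stands either left or right of the specimen case, the collar on the other side.
- shaft (a joint): turning of the upright shaft, rad, positive anticlockwise seen from above; 0 = flat faces the front (-x) of the stand. It starts between 0.7 and 2.1, turns with light friction (0.05 N m), stays where it is left, stops at +-3.1. The shaft is 20 mm in diameter with one flat over the whole exposed length, so it is D-shaped; the flat lies 5.5 mm from the axis: 15.5 mm thick between fingers squarely on flat and back, 20 mm across the round.
- flat (a point): middle of the flat face of the shaft (16 mm wide, 32 mm exposed), 5.5 mm from the shaft axis and 78 mm above the bench, turns with the shaft; its -x axis is the outward direction of the flat, z up.
- shaft_end (a point): centre of the shaft's top end, 94 mm above the bench; the rim is slightly chamfered (1.5 mm).
- sleeve_top (a point): point on the shaft axis 62 mm above the bench, where the top of the unpressed sleeve is (32 mm of shaft stand free above it). Fixed to the stand.
- sleeve (a joint): how far the dark steel thrust sleeve (30 mm in diameter, round the shaft below the free part) is pressed down, m: 0 = up, 0.006 = fully down. A spring pushes it up with 4 N at the top and 8 N at the bottom.
- collar: loose steel shaft collar, 37 to 38 mm outer diameter, 18 mm high, bore 22.8 mm, 110 g. Origin at the centre of its underside, z up. A dark set screw (8.4 mm head) sits radially on its -x side, 9 mm above the underside; inside, its tip (6 mm thick) reaches in to 7.2 mm from the axis, so the collar passes the shaft end only with the screw over the flat (about 15 degrees either way). Lies flat on the bench, yaw within 1.2 rad of ahead (-x toward the robot at yaw 0).
- screw_head (a point): outer end of the collar's set screw, 28 mm from the collar axis, 9 mm above its underside.
- microscope: fixed obstacle: large cream microscope at the right of the bench, about 510 x 430 x 375 mm; its body begins about 20 mm left (+y) of its origin and its eyepieces, 210 to 375 mm high, reach 260 mm from the origin toward the robot (-x): go over or round it. Origin on the bench.
- specimen_case: fixed obstacle: closed dark case, 149 x 200 x 60 mm high, in the middle of the bench. Origin under its centre.
- blower: bystander: red rubber blower bulb, 53 x 53 x 120 mm, origin under its centre.
- lens_can: bystander: small grey can with black lid, 38 x 38 x 54 mm, origin under its centre.
- slide_box: bystander: small lidded slide box 30 x 82 x 36 mm, origin under its centre.
- specimen7: bystander: black mounted specimen, 30 mm in diameter, 16 mm high, origin under its centre.
- eyepiece: bystander: black eyepiece, 39 x 39 x 42 mm, origin under its centre.
There are look-alikes about, which are no part of the job. Several things have the shape of the collar; the one meant has the colours described above.

How it is judged:
By the outcome, as a careful person would: the job done as asked, in the order asked, and still so for the second after the job is handed in, while the arm keeps its last pose, push and grip.
It also fails if it takes over 72 s, if anything falls off the work surface, if the arm or the gripper's body presses on something with over 40 N, if the wrist force passes 120 N, or if a joint passes its speed limit or range.

## Working session

There is one attempt and no reset: what is moved stays moved. The work goes in short steps, Python scripts to look and compute and a tool call to move; the robot and the scene stay as the last step left them, time stands still between calls to the robot, and variables do not carry over. Pictures are saved under pics/ and viewed, and the job is handed in when it is done.

Besides the shell and the picture viewer there is one more tool, called after ">>>" by a JSON object that holds its "op" and its "data". send_rows: Moves the arm, as the interface text tells. Its arguments: {"type":"object","properties":{"rows":{"type":"array","items":{"type":"array","items":{"type":"number"}}},"fingers":{"type":"number"}},"required":["rows"]}

```bash
ls; mkdir -p pics
python3 - <<'E'
from workcell import *
import cv2
o=get_obs()
for k,v in o.items(): print(k,v)
for n in ["scene","top","wrist"]:
    cv2.imwrite(f"pics/{n}0.png",camera(n)[:,:,::-1]); print(n,camera_params(n))
E
```

```text
pics
t 0.0
qpos [ 1.23140241e+00  4.91539578e-01  1.55947637e+00 -7.61150784e-06
  1.09167791e+00 -1.05582429e-01]
dq [ 0.00070228 -0.00231524 -0.00013313  0.00125034  0.00134404 -0.00059063]
joint_efforts [-4.67479981e-05 -6.18429422e+01 -2.61603838e+01 -1.62532115e-05
  3.98970515e-03  4.89299097e-06]
ee_pos [0.14469501 0.60777976 0.23073088]
ee_rot [-0.43847803  0.55523411  0.43805845  0.55457813]
ft_force [-0.73399347  0.15072349 -0.2234662 ]
ft_torque [-0.00696654  0.02068102 -0.06603597]
finger_gap 0.08539103948177197
scene {'fx': 406.68880753636324, 'fy': 406.68880753636324, 'cx': 282.3015773761892, 'cy': 206.54032423136752, 'T': array([[ 0.84562354,  0.33478581, -0.41573944,  0.0763256 ],
       [-0.53375161,  0.53834359, -0.65214676, -0.80588753],
       [ 0.00548118,  0.77337225,  0.63392848,  0.79186406],
       [ 0.        ,  0.        ,  0.        ,  1.        ]])}
top {'fx': 494.94328091244574, 'fy': 494.94328091244574, 'cx': 284.543753957522, 'cy': 207.69247738179217, 'T': array([[ 0.01562193,  0.98880631, -0.14838475,  0.35985753],
       [-0.99980283,  0.01362848, -0.01444168, -0.08412667],
       [-0.01225777,  0.1485811 ,  0.98882425,  1.34319321],
       [ 0.        ,  0.        ,  0.        ,  1.        ]])}
wrist {'fx': 325.4285511292398, 'fy': 325.4285511292398, 'cx': 275.563426643459, 'cy': 206.59898234384445, 'tool_from_camera': array([[ 5.82565809e-04,  2.68822552e-01, -9.63189543e-01,
        -1.42750797e-01],
       [-2.09993437e-03,  9.63187912e-01,  2.68820826e-01,
         6.69869917e-02],
       [ 9.99997625e-01,  1.86602900e-03,  1.12563006e-03,
        -1.63905202e-03],
       [ 0.00000000e+00,  0.00000000e+00,  0.00000000e+00,
         1.00000000e+00]])}
```

View pics/scene0.png

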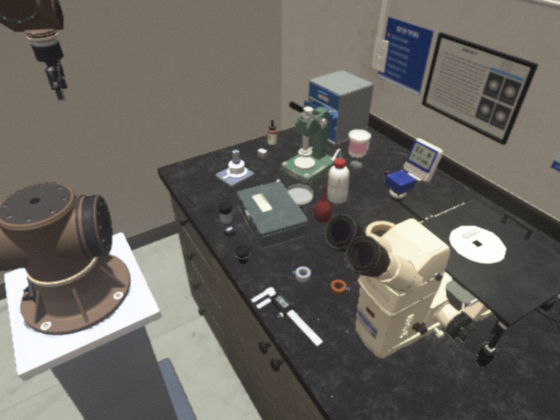

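View pics/top0.png

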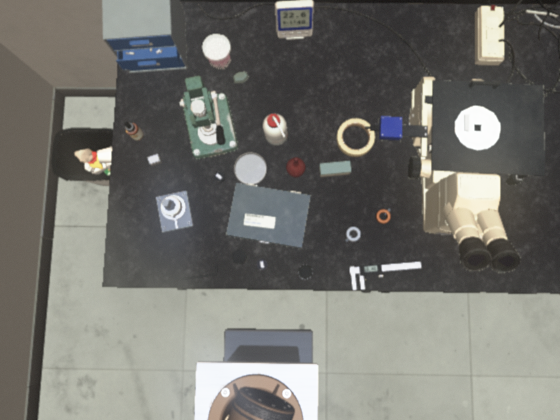

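View pics/wrist0.png

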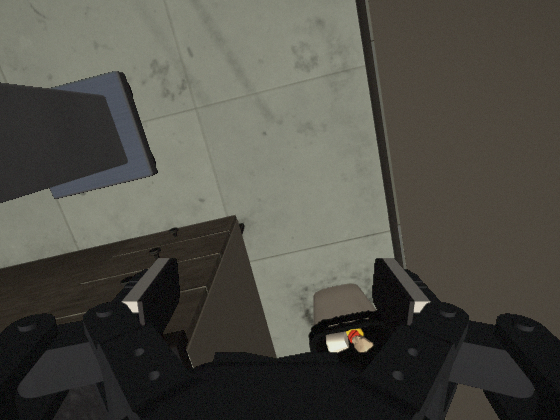

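The stand is at top (173,209). These could be taken for the collar:
- the silver ring at top (353,234)
- the orange/copper ring at (384,216)
- the large tan ring at (356,137)
- the glass dish at (250,168)

The silver ring fits the description (steel), so I'll check it in a close crop.

Run:
```python
import cv2,numpy as np
t=cv2.imread("pics/top0.png"); s=cv2.imread("pics/scene0.png")
def c(im,x,y,r,k): return cv2.resize(im[y-r:y+r,x-r:x+r],(390,390),interpolation=cv2.INTER_CUBIC)
a=c(t,368,225,32,6); b=c(t,173,209,26,6); 
cv2.imwrite("pics/crop1.png",np.hstack([a,b]))
cv2.imwrite("pics/crop2.png",np.hstack([c(s,318,278,35,6),c(s,236,167,26,6)]))
```

```text
(no output)
```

View pics/crop1.png

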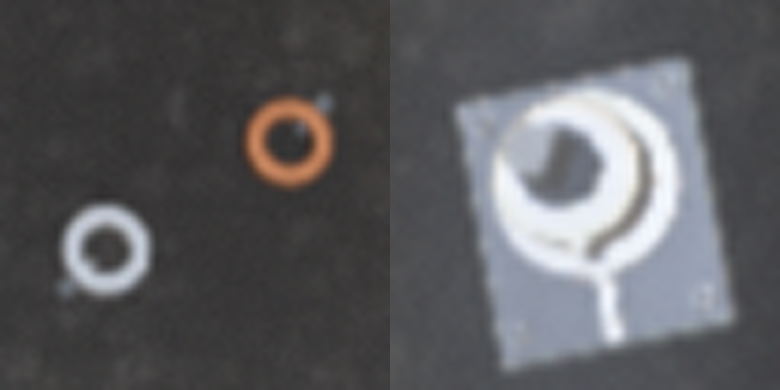

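View pics/crop2.png

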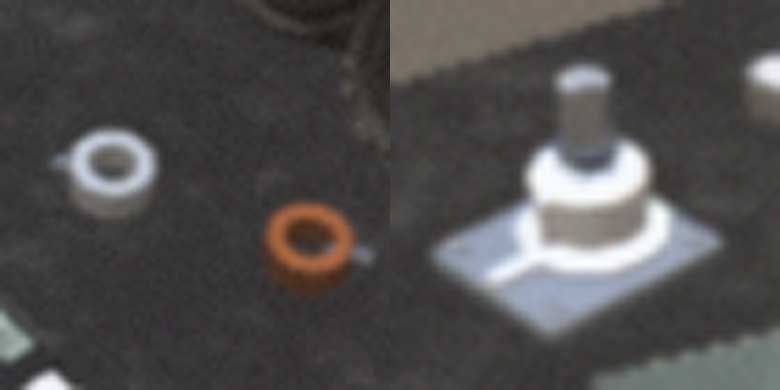

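```bash
cat > h.py <<'E'
import numpy as np, cv2
from scipy.spatial.transform import Rotation as R
from workcell import *
def ray(P,u,v,T=None):
    T=P["T"] if T is None else T
    d=np.array([(u-P["cx"])/P["fx"],-(v-P["cy"])/P["fy"],-1.0])
    return T[:3,3],T[:3,:3]@d
def onz(P,u,v,z,T=None):
    o,d=ray(P,u,v,T); return o+d*(z-o[2])/d[2]
def proj(P,p,T=None):
    T=P["T"] if T is None else T
    c=T[:3,:3].T@(np.asarray(p)-T[:3,3])
    return np.array([P["cx"]+P["fx"]*c[0]/-c[2],P["cy"]-P["fy"]*c[1]/-c[2]])
def two(rays):
    A=np.zeros((3,3));b=np.zeros(3)
    for o,d in rays:
        d=d/np.linalg.norm(d);M=np.eye(3)-np.outer(d,d);A+=M;b+=M@o
    return np.linalg.solve(A,b)
def toolT(o):
    T=np.eye(4);T[:3,:3]=R.from_quat(o["ee_rot"]).as_matrix();T[:3,3]=o["ee_pos"];return T
def wristT(o): return toolT(o)@camera_params("wrist")["tool_from_camera"]
def goal(p,jaw):
    """tool down at p, jaw (tool z) direction at world angle jaw"""
    x=np.array([0,0,-1.]);z=np.array([np.cos(jaw),np.sin(jaw),0]);y=np.cross(z,x)
    T=np.eye(4);T[:3,:3]=np.c_[x,y,z];T[:3,3]=p;return T
def delta(p,jaw):
    """print shift (cm) in current tool axes, and rotvec to goal; picks nearest half turn"""
    o=get_obs();T=toolT(o);best=None
    for k in (0,np.pi):
        G=goal(p,jaw+k);D=np.linalg.inv(T)@G;rv=R.from_matrix(D[:3,:3]).as_rotvec()
        if best is None or np.linalg.norm(rv)<np.linalg.norm(best[1]): best=(D[:3,3]*100,rv,k)
    print("t",round(o["t"],2),"pos",o["ee_pos"].round(4),"jawdir",np.degrees(np.arctan2(T[1,2],T[0,2])).round(1),"tilt x",T[:3,0].round(4),"q6",o["qpos"].round(2),"F",o["ft_force"].round(1),"gap",round(o["finger_gap"],4))
    print("shift cm",best[0].round(2),"rot",best[1].round(3))
E
python3 - <<'E'
from h import *
P=camera_params("top");S=camera_params("scene")
t=cv2.imread("pics/top0.png"); s=cv2.imread("pics/scene0.png")
# collar mask in top
def blob(im,box,thr):
    x0,y0,x1,y1=box;g=im[y0:y1,x0:x1].min(axis=2);m=(g>thr).astype(np.uint8)
    c,_=cv2.findContours(m,cv2.RETR_EXTERNAL,cv2.CHAIN_APPROX_NONE);c=max(c,key=cv2.contourArea)
    (x,y),r=cv2.minEnclosingCircle(c);M=cv2.moments(c);return np.array([M['m10']/M['m00']+x0,M['m01']/M['m00']+y0]),r,cv2.fitEllipse(c)
c,r,e=blob(t,(338,222,370,250),130);print("collar top px",c,r,e[1]);w=onz(P,*c,0.018);print("world",w)
w2=onz(P,c[0]+r,c[1],.018);print("radius",np.linalg.norm(w-w2))
print(proj(S,w), "scene expected ~ (302,270)")
sc=onz(P,336+64*64/390,193+288*64/390,0.009);print("screw",sc,np.degrees(np.arctan2(*(sc-w)[[1,0]])))
# stand plate corners in crop1 right (scale 52/390, off 147,183)
f=lambda u,v:(147+(u-390)*52/390,183+v*52/390)
cs=[onz(P,*f(*q),0.012) for q in [(458,103),(689,60),(735,322),(505,370)]]
print(np.array(cs).round(4),[np.linalg.norm(cs[i]-cs[(i+1)%4]).round(4) for i in range(4)])
fr=(cs[3]+cs[2])/2-(cs[0]+cs[1])/2;print("front dir deg",np.degrees(np.arctan2(fr[1],fr[0])))
ce=np.mean(cs,axis=0);u=fr/np.linalg.norm(fr);print("origin est",ce-u*0.01)
E
```

```text
collar top px [352.95588235 233.5       ] 7.09078311920166 (12.827692985534668, 13.629231452941895)
world [ 0.49126008 -0.24935182  0.018     ]
radius 0.018984123267002183
[301.95573728 269.94570243] scene expected ~ (302,270)
screw [ 0.47361316 -0.2330212   0.009     ] 137.21854444661503
[[0.5851 0.2875 0.012 ]
 [0.6022 0.2037 0.012 ]
 [0.5062 0.1827 0.012 ]
 [0.4876 0.2652 0.012 ]] [np.float64(0.0855), np.float64(0.0983), np.float64(0.0846), np.float64(0.1)]
front dir deg -167.37557679436472
origin est [0.55502739 0.2369832  0.012     ]
```

Run:
```python
from h import *
o=get_obs();T=toolT(o);print(T.round(3))
delta([0.555,0.237,0.21],np.arctan2(T[1,2],T[0,2]))
delta([0.555,0.237,0.21],np.radians(-78))
```

```text
[[-0.    -0.973  0.232  0.145]
 [-0.001  0.232  0.973  0.608]
 [-1.     0.    -0.001  0.231]
 [ 0.     0.     0.     1.   ]]
t 0.15 pos [0.1447 0.6079 0.2309] jawdir 76.6 tilt x [-3.e-04 -7.e-04 -1.e+00] q6 [ 1.23  0.49  1.56  0.    1.09 -0.11] F [ 0.2 -0.4 -0.1] gap 0.0854
shift cm [  2.1  -48.5  -26.57] rot [-0.    -0.001 -0.   ]
t 0.15 pos [0.1447 0.6079 0.2309] jawdir 76.6 tilt x [-3.e-04 -7.e-04 -1.e+00] q6 [ 1.23  0.49  1.56  0.    1.09 -0.11] F [ 0.2 -0.4 -0.1] gap 0.0854
shift cm [  2.1  -48.5  -26.57] rot [-0.443 -0.001 -0.   ]
```

>>> {"op": "send_rows", "data": {"rows": [[0,-3,-1.7,0,0,0],[0.3,-5.5,-3,0,0,0],[0.3,-5.5,-3,0,0,0],[0.3,-5.5,-3,0,0,0],[0.3,-5.5,-3,0,0,0],[0.3,-5.5,-3,0,0,0],[0.3,-5.5,-3,0,0,0],[0.3,-5.5,-3,0,0,0],[0,-5,-2.7,0,0,0],[0,-2,-1.2,0,0,0]]}}

```text
t: 1.4
ee_pos: [0.5556, 0.2357, 0.2099]
ee_rot: [-0.438, 0.556, 0.438, 0.555]
ft_force: [0.1, 0.5, -0.3]
finger_gap: 0.0855
```

Run:
```python
from h import *
delta([0.555,0.237,0.21],np.radians(76.6))
o=get_obs();im=camera("wrist");cv2.imwrite("pics/w1.png",im[:,:,::-1]);np.save("w1.npy",wristT(o))
P=camera_params("wrist");print(proj(P,[.555,.237,.094],wristT(o)))
```

```text
t 1.4 pos [0.5556 0.2357 0.2099] jawdir 76.5 tilt x [-3.e-04 -1.e-04 -1.e+00] q6 [ 0.29  0.48  1.64 -0.    1.02 -1.04] F [ 0.1  0.5 -0.3] gap 0.0855
shift cm [-0.01  0.08  0.11] rot [-0.003 -0.    -0.   ]
[279.27795942 199.51457156]
```

View pics/w1.png

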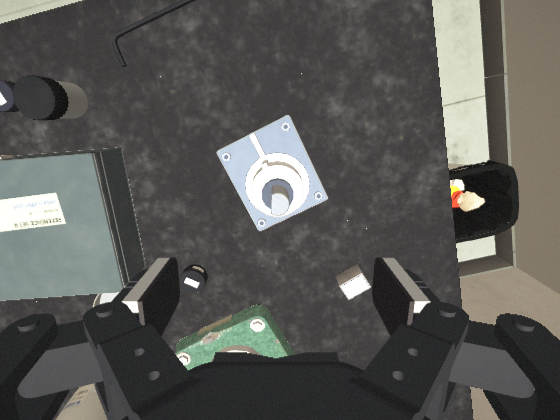

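The wrist view shows the stand at about (272,175), with its rib pointing up-left at (258,145) and the shaft top near (279,204). I'll crop in for the flat.

Run:
```python
import cv2
t=cv2.imread("pics/w1.png")
cv2.imwrite("pics/w1c.png",cv2.resize(t[105:245,205:345],(590,590),interpolation=cv2.INTER_CUBIC))
```

```text
(no output)
```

View pics/w1c.png

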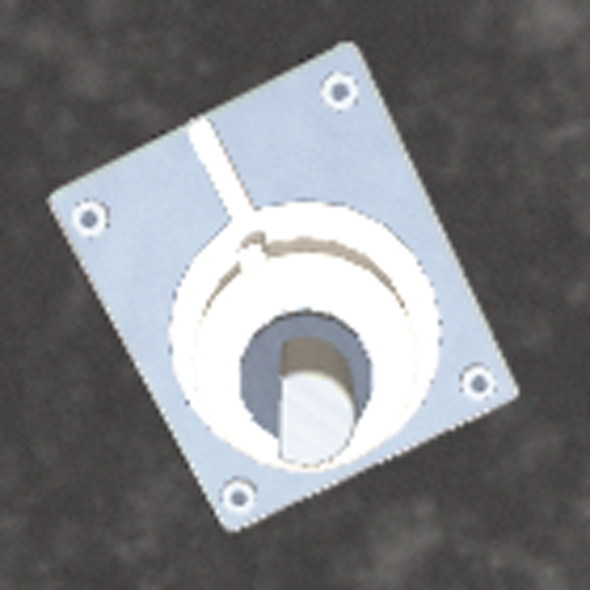

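Run:
```python
from h import *
P=camera_params("wrist");T=np.load("w1.npy")
f=lambda u,v:(205+u*140/590-.5+.12,105+v*140/590-.5+.12)
cs=np.array([onz(P,*f(*q),0.012,T) for q in [(48,194),(355,40),(521,390),(231,533)]])
print(cs.round(4),[np.linalg.norm(cs[i]-cs[(i+1)%4]).round(4) for i in range(4)])
fr=(cs[0]+cs[1]-cs[2]-cs[3])/2;print("front",np.degrees(np.arctan2(fr[1],fr[0])));u=fr/np.linalg.norm(fr);print("origin",cs.mean(0)-u*.01)
w=(cs[0]+cs[3]-cs[1]-cs[2])/2; print("side",np.degrees(np.arctan2(w[1],w[0]))-90)
r1,r2=onz(P,*f(200,124),.018,T),onz(P,*f(246,208),.018,T);d=r1-r2;print("rib",np.degrees(np.arctan2(d[1],d[0])))
# shaft top: chord ends and right/bottom extreme at z=.094
a=onz(P,*f(283,368),.094,T);b=onz(P,*f(280,462),.094,T);r=onz(P,*f(356,418),.094,T)
d=a-b;print("chord",np.linalg.norm(d),"flat dir",np.degrees(np.arctan2(d[1],d[0]))+90, "mid",(a+b)/2,"right",r)
n=np.array([-d[1],d[0],0])/np.linalg.norm(d);print("centre est",(a+b)/2-n*.0055, "thick",np.dot((a+b)/2-r,n))
for q in [(.555,.237)]: print(proj(P,[*q,.094],T))
# housing top circle z=.05
g=cv2.imread("pics/w1.png")
```

```text
[[0.5092 0.1814 0.012 ]
 [0.4916 0.263  0.012 ]
 [0.5855 0.2848 0.012 ]
 [0.6056 0.2031 0.012 ]] [np.float64(0.0835), np.float64(0.0964), np.float64(0.0842), np.float64(0.0987)]
front -167.1043505600085
origin [0.55770309 0.2352974  0.012     ]
side -166.99484155181898
rib -165.25278723535408
chord 0.019008711269493637 flat dir 254.37413986371888 mid [0.55651625 0.22998115 0.094     ] right [0.56045293 0.24400283 0.094     ]
centre est [0.5579977  0.23527788 0.094     ] thick 0.014563818849411417
[279.27795942 199.51457156]
```

Run:
```python
from h import *
delta([0.557,0.2357,0.068],np.radians(74.4))
```

```text
t 1.45 pos [0.5564 0.235  0.2099] jawdir 76.4 tilt x [ 2.e-04 -4.e-04 -1.e+00] q6 [ 0.29  0.48  1.64 -0.    1.02 -1.04] F [ 0.9 -1.8  0.5] gap 0.0854
shift cm [14.19 -0.04  0.09] rot [ 0.036 -0.     0.   ]
```

>>> {"op": "send_rows", "data": {"rows": [[1,0,0.05,0.036,0,0],[2,0,0,0,0,0],[2.5,0,0,0,0,0],[2.5,0,0,0,0,0],[2.5,0,0,0,0,0],[2,0,0,0,0,0],[1.2,0,0,0,0,0],[0.5,0,0,0,0,0],[0,0,0,0,0,0],[0,0,0,0,0,0]], "fingers": 0.2}}

```text
t: 2.7
ee_pos: [0.5541, 0.2386, 0.069]
ee_rot: [-0.428, 0.562, 0.428, 0.563]
ft_force: [0.2, -0.6, -0.3]
finger_gap: 0.0512
```

Run:
```python
from h import *
delta([0.557,0.2357,0.068],np.radians(74.4))
o=get_obs();im=camera("wrist");cv2.imwrite("pics/w2.png",im[:,:,::-1])
```

```text
t 2.7 pos [0.5541 0.2386 0.069 ] jawdir 74.5 tilt x [ 1.e-03  4.e-04 -1.e+00] q6 [ 0.3   0.66  1.76  0.    0.72 -1.  ] F [ 0.2 -0.6 -0.3] gap 0.0512
shift cm [ 0.1  -0.35 -0.2 ] rot [0.002 0.001 0.001]
```

View pics/w2.png

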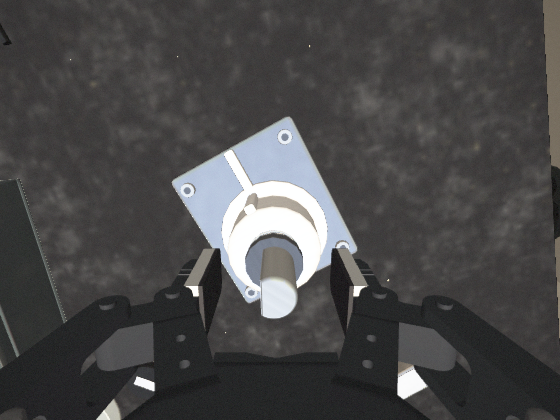

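>>> {"op": "send_rows", "data": {"rows": [[0,0,0,0,0,0],[0,0,0,0,0,0],[0,0,0,0,0,0],[0,0,0,0,0,0],[0,0,0,0,0,0],[0,0,0,0,0,0],[0,0,0,0,0,0],[0,0,0,0,0,0],[0,0,0,0,0,0],[0,0,0,0,0,0]], "fingers": -1}}

```text
t: 4.0
ee_pos: [0.5545, 0.2396, 0.069]
ee_rot: [-0.428, 0.562, 0.428, 0.564]
ft_force: [-0.5, 7.4, 2.0]
finger_gap: 0.0143
```

Run:
```python
from h import *
delta([0.557,0.2357,0.068],np.radians(74.4))
o=get_obs();print(o["ft_torque"]);P=camera_params("wrist");im=camera("wrist");cv2.imwrite("pics/w3.png",cv2.resize(im[180:360,160:400,::-1],(720,540)))
delta([0.557,0.2357,0.068],np.radians(74.4))
```

```text
t 4.0 pos [0.5545 0.2396 0.069 ] jawdir 74.5 tilt x [ 0.002   0.0018 -1.    ] q6 [ 0.3   0.66  1.76  0.    0.72 -1.  ] F [-0.5  7.4  2. ] gap 0.0143
shift cm [ 0.1  -0.35 -0.3 ] rot [0.002 0.002 0.001]
[ 1.25561505 -0.00438714  0.07961933]
t 4.05 pos [0.5545 0.2396 0.069 ] jawdir 74.5 tilt x [ 0.002   0.0018 -1.    ] q6 [ 0.3   0.66  1.76  0.    0.72 -1.  ] F [-0.1  7.9  2.1] gap 0.0136
shift cm [ 0.1  -0.35 -0.31] rot [0.002 0.002 0.001]
```

View pics/w3.png

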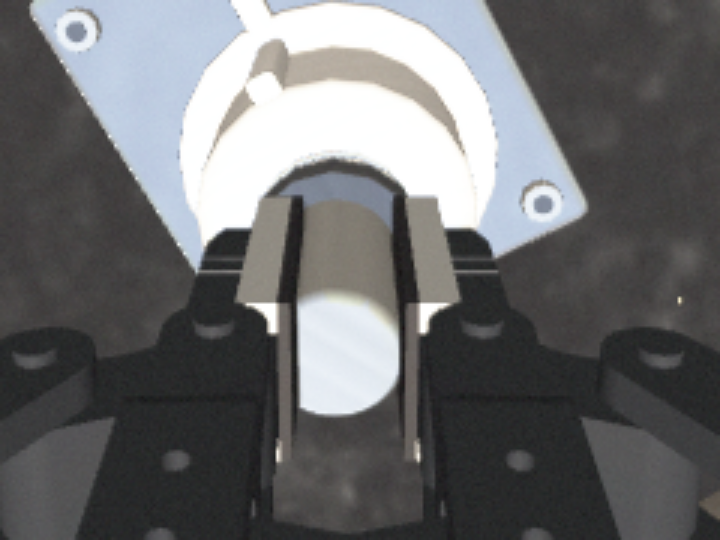

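>>> {"op": "send_rows", "data": {"rows": [[0,0,0.1,0.06,0,0],[0,-0.02,0.02,0.115,0,0],[0,-0.03,0.02,0.13,0,0],[0,-0.03,0.02,0.13,0,0],[0,-0.03,0.02,0.13,0,0],[0,-0.03,0.02,0.13,0,0],[0,-0.03,0.02,0.13,0,0],[0,-0.03,0.02,0.13,0,0],[0,-0.02,0.02,0.08,0,0],[0,-0.01,0.01,0.04,0,0]]}}

```text
t: 5.3
ee_pos: [0.5588, 0.2409, 0.069]
ee_rot: [-0.078, 0.701, 0.08, 0.705]
ft_force: [7.2, 13.6, -2.3]
finger_gap: 0.014
```

Run:
```python
from h import *
delta([0.557,0.2357,0.068],np.radians(12.9))
o=get_obs();print(o["ft_torque"]);np.save("w4.npy",wristT(o));P=camera_params("wrist");im=camera("wrist");cv2.imwrite("pics/w4full.png",im[:,:,::-1]);cv2.imwrite("pics/w4.png",cv2.resize(im[180:360,160:400,::-1],(720,540)))
delta([0.557,0.2357,0.068],np.radians(12.9))
```

```text
t 5.3 pos [0.5588 0.2409 0.069 ] jawdir 12.8 tilt x [ 0.0053  0.0033 -1.    ] q6 [0.3  0.66 1.75 0.   0.72 0.07] F [ 7.2 13.6 -2.3] gap 0.014
shift cm [ 0.1  -0.46 -0.29] rot [-0.001  0.006 -0.002]
[ 2.13762677 -1.0511933   0.02985954]
t 5.35 pos [0.5589 0.2409 0.0691] jawdir 12.7 tilt x [ 0.0054  0.0033 -1.    ] q6 [0.3  0.66 1.75 0.   0.72 0.07] F [ 7.3 13.1 -3.4] gap 0.0141
shift cm [ 0.1  -0.46 -0.3 ] rot [-0.003  0.006 -0.002]
```

View pics/w4.png

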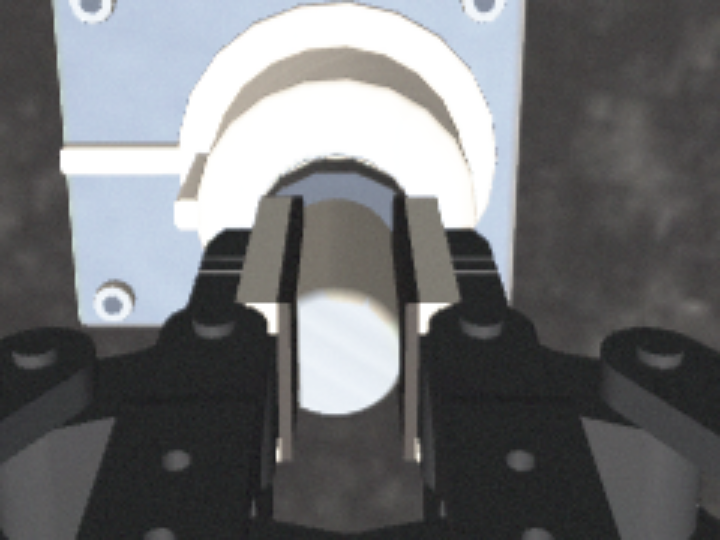

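>>> {"op": "send_rows", "data": {"rows": [[0,0.15,0.1,0,0,0],[0,0,0,0,0,0],[0,0,0,0,0,0],[0,0,0,0,0,0],[0,0,0,0,0,0],[0,0,0,0,0,0],[0,0,0,0,0,0],[0,0,0,0,0,0],[0,0,0,0,0,0],[0,0,0,0,0,0]]}}

```text
t: 6.6
ee_pos: [0.5589, 0.241, 0.069]
ee_rot: [-0.079, 0.701, 0.08, 0.704]
ft_force: [5.1, 2.5, 1.5]
finger_gap: 0.0143
```

Run:
```python
from h import *
delta([0.557,0.2357,0.068],np.radians(12.9))
P=camera_params("wrist");o=get_obs();T=wristT(o);im=cv2.imread("pics/w4full.png")
# rib edges in w4full: crop->full /3 + (160,180)
f=lambda u,v:(160+u/3,180+v/3)
a=onz(P,*f(62,149),.018,T);b=onz(P,*f(180,146),.018,T);c=onz(P,*f(62,173),.018,T);d=onz(P,*f(178,173),.018,T)
for p,q in((a,b),(c,d)): print(np.degrees(np.arctan2(*(p-q)[[1,0]])))
```

```text
t 6.6 pos [0.5589 0.241  0.069 ] jawdir 12.9 tilt x [ 0.0033  0.0013 -1.    ] q6 [0.3  0.66 1.75 0.   0.73 0.07] F [5.1 2.5 1.5] gap 0.0143
shift cm [ 0.1  -0.48 -0.3 ] rot [ 0.001  0.004 -0.   ]
-165.72443262214057
-167.27152783325073
```

>>> {"op": "send_rows", "data": {"rows": [[0,0,0,0,0,0],[0,0,0,0,0,0],[0,0,0,0,0,0],[0,0,0,0,0,0],[-0.5,0,0,0,0,0],[-1.5,0,0,0,0,0],[-3,0,0,0,0,0],[-3.5,0,0,0,0,0],[-3,0,0,0,0,0],[-1.5,0,0,0,0,0]], "fingers": 0.4}}

```text
t: 7.85
ee_pos: [0.5579, 0.2407, 0.2009]
ee_rot: [-0.08, 0.702, 0.08, 0.704]
ft_force: [0.1, 0.2, -0.1]
finger_gap: 0.0603
```

Run:
```python
from h import *
o=get_obs();im=camera("wrist");cv2.imwrite("pics/w5f.png",im[:,:,::-1]);cv2.imwrite("pics/w5.png",cv2.resize(im[90:270,180:380,::-1],(660,594),interpolation=cv2.INTER_CUBIC));np.save("w5.npy",wristT(o))
delta([0.491,-0.249,0.2],np.radians(47))
print(toolT(o).round(4))
```

```text
t 7.9 pos [0.5582 0.2409 0.2019] jawdir 13.0 tilt x [ 0.004   0.0013 -1.    ] q6 [0.3  0.5  1.64 0.   1.   0.07] F [ 0.5 -0.3  2.1] gap 0.0601
shift cm [  0.1  -46.23 -17.53] rot [-0.594  0.004  0.001]
[[ 2.800e-03 -2.241e-01  9.746e-01  5.579e-01]
 [ 9.000e-04  9.746e-01  2.241e-01  2.407e-01]
 [-1.000e+00  3.000e-04  3.000e-03  2.009e-01]
 [ 0.000e+00  0.000e+00  0.000e+00  1.000e+00]]
```

View pics/w5.png

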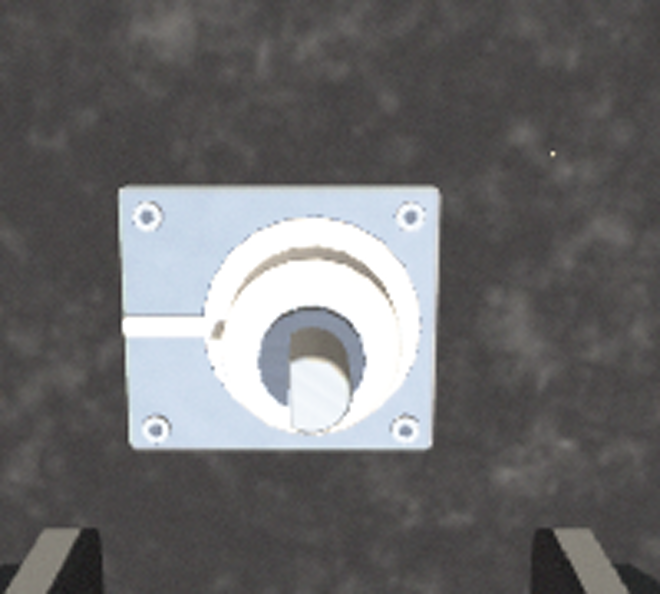

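The flat now faces left in the crop (chord at x≈290, y 352–432), toward the rib at (160,326), so it looks aligned. I'll put numbers on it.

Run:
```python
from h import *
P=camera_params("wrist");T=np.load("w5.npy")
f=lambda u,v:(180+(u+.5)/3.3-.5,90+(v+.5)/3.3-.5)
cs=np.array([onz(P,*f(*q),.012,T) for q in [(131,448),(119,186),(440,186),(432,448)]])
print([np.linalg.norm(cs[i]-cs[(i+1)%4]).round(4) for i in range(4)])
fr=(cs[0]+cs[1]-cs[2]-cs[3])/2;s=(cs[1]+cs[2]-cs[0]-cs[3])/2
print("front",np.degrees(np.arctan2(fr[1],fr[0])),"side",np.degrees(np.arctan2(s[1],s[0]))-90,"origin",cs.mean(0)-fr/np.linalg.norm(fr)*.01)
a=onz(P,*f(290,353),.094,T);b=onz(P,*f(289.5,430),.094,T);d=a-b
print("flat",np.degrees(np.arctan2(d[1],d[0]))+90,np.linalg.norm(d))
r=onz(P,*f(350,394),.094,T);n=-fr/np.linalg.norm(fr);print("centre",(a+b)/2+.0055*n, "th",np.dot(r-a,n))
```

```text
[np.float64(0.0842), np.float64(0.0978), np.float64(0.0843), np.float64(0.0981)]
front -167.21149956270483 side 12.742247460041554 origin [0.55838639 0.23529619 0.012     ]
flat 192.0881578088007 0.019354100025977684
centre [0.55840872 0.23555222 0.094     ] th 0.014453771736123767
```

>>> {"op": "send_rows", "data": {"rows": [[0,-3.2,-1.2,0,0,0],[0,-5.5,-2.1,0,0,0],[0,-5.5,-2.1,0,0,0],[0,-5.5,-2.1,0,0,0],[0,-5.5,-2.1,0,0,0],[0,-5.5,-2.1,0,0,0],[0,-5.5,-2.1,0,0,0],[0,-5.5,-2.1,0,0,0],[0,-3.0,-1.1,-0.1,0,0],[0,-1.4,-0.3,-0.15,0,0]], "fingers": 1}}

```text
t: 9.15
ee_pos: [0.4929, -0.2491, 0.1975]
ee_rot: [-0.167, 0.687, 0.168, 0.687]
ft_force: [0.3, -0.3, 0.5]
finger_gap: 0.0855
```

Run:
```python
from h import *
delta([0.491,-0.249,0.15],np.radians(47))
```

```text
t 9.15 pos [ 0.4929 -0.2491  0.1975] jawdir 27.4 tilt x [-1.1e-03  8.0e-04 -1.0e+00] q6 [-0.59  0.43  1.78  0.    0.94 -1.07] F [ 0.3 -0.3  0.5] gap 0.0855
shift cm [ 4.75  0.09 -0.16] rot [-0.342 -0.    -0.001]
```

>>> {"op": "send_rows", "data": {"rows": [[0.5,0,0,-0.1,0,0],[1,0,0,-0.14,0,0],[1.2,0,0,-0.1,0,0],[1,0,0,0,0,0],[0.7,0,0,0,0,0],[0.3,0,0,0,0,0],[0,0,0,0,0,0],[0,0,0,0,0,0],[0,0,0,0,0,0],[0,0,0,0,0,0]]}}

```text
t: 10.4
ee_pos: [0.4937, -0.2473, 0.1515]
ee_rot: [-0.281, 0.649, 0.28, 0.649]
ft_force: [0.6, -0.0, 0.1]
finger_gap: 0.0853
```

Run:
```python
from h import *
o=get_obs();im=camera("wrist");cv2.imwrite("pics/w6f.png",im[:,:,::-1]);np.save("w6.npy",wristT(o))
delta([0.491,-0.249,0.15],np.radians(47))
P=camera_params("wrist");print(proj(P,[.491,-.249,.018],wristT(o)))
```

```text
t 10.45 pos [ 0.4937 -0.2474  0.1515] jawdir 46.7 tilt x [ 3.e-04 -1.e-04 -1.e+00] q6 [-0.58  0.49  1.83  0.    0.83 -1.4 ] F [ 0.4 -0.5 -0.2] gap 0.0854
shift cm [ 0.15  0.09 -0.3 ] rot [-0.004  0.     0.   ]
[273.34569697 193.60575362]
```

View pics/w6f.png

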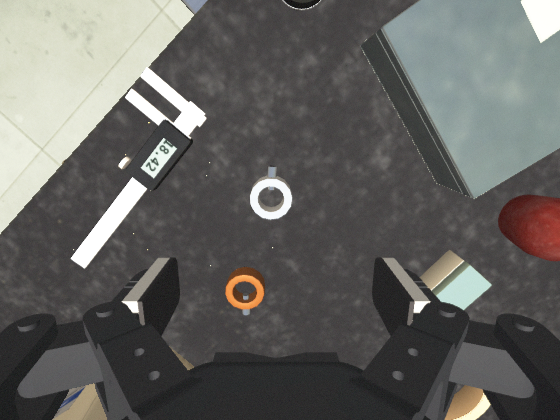

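The silver collar is at (271,198) with its screw straight up at (272,172). The orange decoy is well clear at (245,291). Next I'll measure the collar accurately.

Run:
```python
from h import *
P=camera_params("wrist");T=np.load("w6.npy");im=cv2.imread("pics/w6f.png")
cv2.imwrite("pics/w6c.png",cv2.resize(im[155:235,225:325],(750,600),interpolation=cv2.INTER_CUBIC))
x0,y0=240,160;g=im[y0:230,x0:300].min(axis=2);m=(g>190).astype(np.uint8)
c,_=cv2.findContours(m,cv2.RETR_CCOMP,cv2.CHAIN_APPROX_NONE)
for k in sorted(c,key=cv2.contourArea)[-2:]:
    e=cv2.fitEllipse(k);u=np.array(e[0])+[x0,y0];print(u,e[1],onz(P,*u,.018,T),"dia",np.array(e[1])/P["fx"]*( (T[2,3]-.018)))
```

```text
[270.44890213 198.69487762] (26.301708221435547, 27.287139892578125) [ 0.49257855 -0.25399165  0.018     ] dia [0.02232687 0.02316338]
[270.46927261 198.38451004] (39.63637924194336, 41.16151428222656) [ 0.49238795 -0.25378543  0.018     ] dia [0.03364634 0.03494099]
```

View pics/w6c.png

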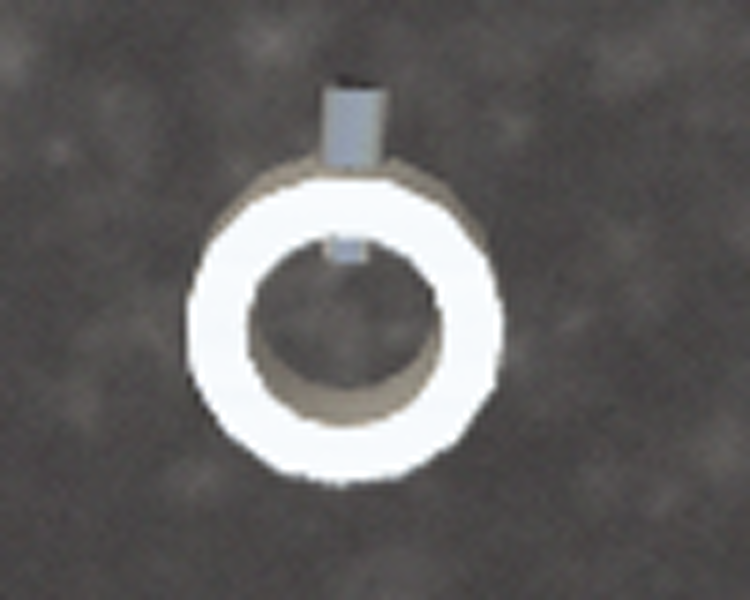

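Run:
```python
from h import *
P=camera_params("wrist");T=np.load("w6.npy")
f=lambda u,v:(225+(u+.5)/7.5-.5,155+(v+.5)/7.5-.5)
c=onz(P,270.46,198.5,.018,T)
h=onz(P,*f(356,88),.0132,T); t=onz(P,*f(347,262),.012,T)  # top surface of head / tip
for p in (h,t): d=p-c;print(np.degrees(np.arctan2(d[1],d[0])),np.hypot(*d[:2]))
d=h-t;print(np.degrees(np.arctan2(d[1],d[0])))
delta([c[0],c[1],.06],np.radians(47))
```

```text
133.70593327274014 0.027601046222661865
134.3361176392604 0.0067244600508569695
133.50295641449875
t 10.45 pos [ 0.4937 -0.2474  0.1515] jawdir 46.7 tilt x [ 3.e-04 -1.e-04 -1.e+00] q6 [-0.58  0.49  1.83  0.    0.83 -1.4 ] F [ 0.4 -0.5 -0.2] gap 0.0854
shift cm [ 9.15 -0.35 -0.56] rot [-0.004  0.     0.   ]
```

>>> {"op": "send_rows", "data": {"rows": [[1,-0.1,-0.2,0.054,0,0],[2,-0.25,-0.36,0,0,0],[2.2,0,0,0,0,0],[2,0,0,0,0,0],[1.3,0,0,0,0,0],[0.6,0,0,0,0,0],[0,0,0,0,0,0],[0,0,0,0,0,0],[0,0,0,0,0,0],[0,0,0,0,0,0]]}}

```text
t: 11.7
ee_pos: [0.4923, -0.2538, 0.0607]
ee_rot: [-0.263, 0.656, 0.263, 0.657]
ft_force: [-0.3, 0.9, 0.2]
finger_gap: 0.0855
```

Run:
```python
from h import *
o=get_obs();im=camera("wrist")[:,:,::-1].copy();cv2.imwrite("pics/w7f.png",im);T=wristT(o);np.save("w7.npy",T)
P=camera_params("wrist");u=proj(P,[.4924,-.2539,.018],T);print(u)
x0,y0=int(u[0])-45,int(u[1])-45;g=im[y0:y0+100,x0:x0+90].min(axis=2);m=(g>190).astype(np.uint8)
c,_=cv2.findContours(m,cv2.RETR_CCOMP,cv2.CHAIN_APPROX_NONE)
for k in sorted(c,key=cv2.contourArea)[-2:]:
    e=cv2.fitEllipse(k);u=np.array(e[0])+[x0,y0];p=onz(P,*u,.018,T);print(u,e[1],p,"dia",np.array(e[1])/P["fx"]*( (T[2,3]-.018)))
delta([p[0],p[1],0],np.radians(43.6))
```

```text
[277.32499205 229.88733093]
[277.48338699 229.97835159] (36.824405670166016, 39.21554183959961) [ 0.49250949 -0.25387628  0.018     ] dia [0.02097716 0.02233928]
[277.47938919 229.44703293] (56.04225158691406, 59.68620300292969) [ 0.49227329 -0.25363204  0.018     ] dia [0.03192467 0.03400046]
t 11.75 pos [ 0.4922 -0.2538  0.0606] jawdir 43.7 tilt x [ 4.e-04 -2.e-04 -1.e+00] q6 [-0.6   0.62  1.89  0.    0.63 -1.36] F [ 0.5 -0.5 -0. ] gap 0.0856
shift cm [6.06 0.01 0.01] rot [0.001 0.    0.   ]
```

View pics/w7f.png

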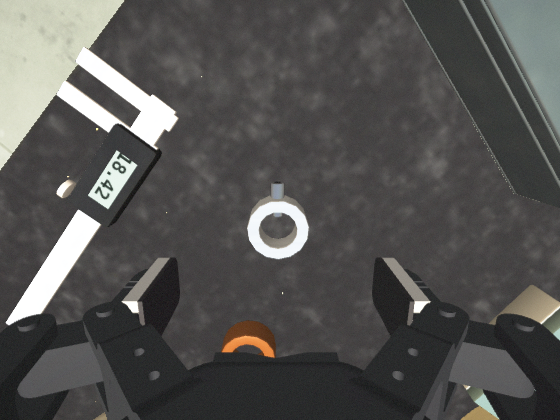

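>>> {"op": "send_rows", "data": {"rows": [[1,0,0,0,0,0],[1.3,0,0,0,0,0],[1.3,0,0,0,0,0],[1.1,0,0,0,0,0],[0.7,0,0,0,0,0],[0.35,0,0,0,0,0],[0,0,0,0,0,0],[0,0,0,0,0,0],[0,0,0,0,0,0],[0,0,0,0,0,0]]}}

```text
t: 13.0
ee_pos: [0.4922, -0.2538, 0.003]
ee_rot: [-0.263, 0.656, 0.263, 0.656]
ft_force: [-0.2, 0.3, -0.3]
finger_gap: 0.0854
```

>>> {"op": "send_rows", "data": {"rows": [[0,0,0,0,0,0],[0,0,0,0,0,0],[0,0,0,0,0,0],[0,0,0,0,0,0],[0,0,0,0,0,0],[0,0,0,0,0,0],[0,0,0,0,0,0],[0,0,0,0,0,0],[0,0,0,0,0,0],[0,0,0,0,0,0]], "fingers": -1}}

```text
t: 14.25
ee_pos: [0.4922, -0.2538, 0.0032]
ee_rot: [-0.263, 0.656, 0.263, 0.656]
ft_force: [-0.9, 0.1, 4.7]
finger_gap: 0.035
```

Run:
```python
from h import *
delta([.4923,-.2538,.003],np.radians(43.6))
o=get_obs();im=camera("wrist")[:,:,::-1].copy();T=wristT(o);np.save("w8.npy",T)
cv2.imwrite("pics/w8.png",cv2.resize(im[180:360,160:400],(720,540)))
```

```text
t 14.25 pos [ 0.4922 -0.2538  0.0032] jawdir 43.7 tilt x [ 2.e-04 -1.e-04 -1.e+00] q6 [-0.6   0.72  1.91  0.    0.51 -1.36] F [-0.9  0.1  4.7] gap 0.035
shift cm [ 0.02 -0.01  0.01] rot [0.001 0.    0.   ]
```

View pics/w8.png

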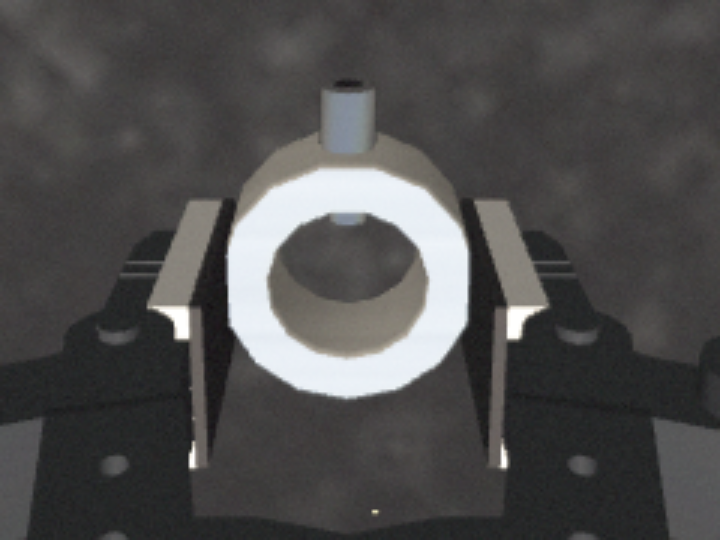

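```bash
cat > meas.py <<'E'
from h import *
# collar in tool frame: plane at tool x = xt. uses wrist image im
def meas(im,xt=-0.015,box=(200,200,340,330),thr=190):
    P=camera_params("wrist");T=P["tool_from_camera"]
    def on(u,v,x=xt):
        o,d=ray(P,u,v,T);return o+d*(x-o[0])/d[0]
    x0,y0,x1,y1=box;g=im[y0:y1,x0:x1].min(axis=2);m=(g>thr).astype(np.uint8)
    c,_=cv2.findContours(m,cv2.RETR_CCOMP,cv2.CHAIN_APPROX_NONE)
    for k in sorted(c,key=cv2.contourArea)[-2:]:
        pts=np.array([on(*(q[0]+[x0,y0])) for q in k])
        (cc,ax,_)=cv2.fitEllipse((pts[:,1:]*1e5).astype(np.float32));print("tool y,z mm",np.array(cc)/100,"dia",np.array(ax)/100)
    return on
E
python3 - <<'E'
from meas import *
im=cv2.imread("pics/w8.png");im=cv2.resize(im,(240,180),interpolation=cv2.INTER_AREA);F=np.zeros((420,560,3),np.uint8);F[180:360,160:400]=im
on=meas(F,box=(232,230,322,320))
f=lambda u,v:(160+(u+.5)/3-.5,180+(v+.5)/3-.5)
h=on(*f(349,88),-.0102);t=on(*f(348,222),-.009);print("head",h*1e3,"tip",t*1e3,"dir off -> deg",np.degrees(np.arctan2((h-t)[2],(h-t)[1])))
delta([.4923,-.2538,.2],np.radians(43.6))
E
```

```text
tool y,z mm [-0.14712049 -1.08592201] dia [23.67189697 23.71152588]
tool y,z mm [-0.04394691 -1.07856613] dia [35.11727783 36.10697998]
head [-10.2         28.15975869  -0.79446743] tip [-9.          7.14921738 -0.97780282] dir off -> deg 0.4999432331527151
t 14.3 pos [ 0.4922 -0.2538  0.0032] jawdir 43.7 tilt x [ 3.e-04 -1.e-04 -1.e+00] q6 [-0.6   0.72  1.91  0.    0.51 -1.36] F [-1.2  0.5  5.8] gap 0.0349
shift cm [-1.968e+01 -1.000e-02  1.000e-02] rot [0.001 0.    0.   ]
```

>>> {"op": "send_rows", "data": {"rows": [[-0.5,0,0,0,0,0],[-1.5,0,0,0,0,0],[-2.5,0,0,0,0,0],[-3.2,0,0,0,0,0],[-3.2,0,0,0,0,0],[-3.2,0,0,-0.05,0,0],[-2.7,0,0,-0.1,0,0],[-1.7,0,0,-0.15,0,0],[-0.8,0,0,-0.15,0,0],[-0.3,0,0,-0.15,0,0]]}}

```text
t: 15.55
ee_pos: [0.492, -0.2537, 0.2004]
ee_rot: [-0.447, 0.548, 0.446, 0.548]
ft_force: [0.4, 0.4, -1.0]
finger_gap: 0.0346
```

Run:
```python
from h import *
delta([.5577,.2362,.2],np.radians(103.3))
o=get_obs();im=camera("wrist")[:,:,::-1].copy()
cv2.imwrite("pics/w9.png",cv2.resize(im[180:360,160:400],(720,540)))
```

```text
t 15.55 pos [ 0.492  -0.2537  0.2004] jawdir 78.3 tilt x [ 1.3e-03 -8.0e-04 -1.0e+00] q6 [-0.6   0.42  1.77  0.    0.94 -1.96] F [ 0.4  0.4 -1. ] gap 0.0346
shift cm [2.00e-02 3.49e+00 4.93e+01] rot [-0.436 -0.001  0.001]
```

View pics/w9.png

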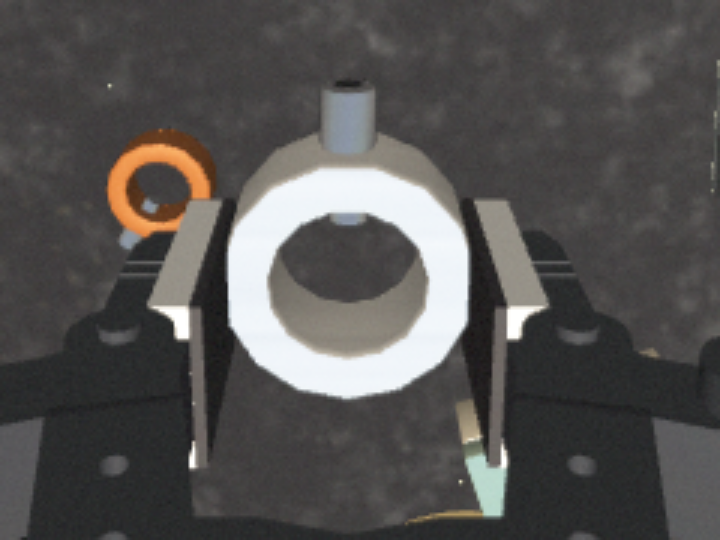

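The collar is held unchanged, with its screw straight along tool +y. Next I'll carry it to the stand.

>>> {"op": "send_rows", "data": {"rows": [[0,0.2,3.0,0,0,0],[0,0.4,5.5,0,0,0],[0,0.4,5.5,0,0,0],[0,0.4,5.5,0,0,0],[0,0.4,5.5,0,0,0],[0,0.4,5.5,0,0,0],[0,0.4,5.5,0,0,0],[0,0.4,5.5,0,0,0],[0,0.3,5.0,0,0,0],[0,0.2,2.8,-0.14,0,0]]}}

```text
t: 16.85
ee_pos: [0.5598, 0.2381, 0.1994]
ee_rot: [-0.483, 0.516, 0.483, 0.517]
ft_force: [0.3, -0.5, -1.4]
finger_gap: 0.0344
```

Run:
```python
from h import *
delta([.5577,.2362,.14],np.radians(103.3))
```

```text
t 16.85 pos [0.5598 0.2381 0.1994] jawdir 86.2 tilt x [ 3.e-04  3.e-04 -1.e+00] q6 [ 0.29  0.5   1.64  0.    1.   -1.21] F [ 0.3 -0.5 -1.4] gap 0.0344
shift cm [ 5.94  0.2  -0.21] rot [-0.299  0.     0.   ]
```

>>> {"op": "send_rows", "data": {"rows": [[0.4,0.2,-0.2,0,0,0],[0.8,0,0,-0.1,0,0],[1.2,0,0,-0.1,0,0],[1.3,0,0,-0.099,0,0],[1.2,0,0,0,0,0],[0.7,0,0,0,0,0],[0.3,0,0,0,0,0],[0,0,0,0,0,0],[0,0,0,0,0,0],[0,0,0,0,0,0]]}}

```text
t: 18.1
ee_pos: [0.5581, 0.234, 0.1402]
ee_rot: [0.554, -0.439, -0.554, -0.439]
ft_force: [-0.6, -0.0, -0.8]
finger_gap: 0.0349
```

Run:
```python
from h import *
delta([.5577,.2362,.14],np.radians(103.3))
o=get_obs();im=camera("wrist")[:,:,::-1].copy();cv2.imwrite("pics/w10f.png",im);np.save("w10.npy",wristT(o))
cv2.imwrite("pics/w10.png",cv2.resize(im[150:330,160:400],(720,540)))
s=camera("scene")[:,:,::-1];cv2.imwrite("pics/s10.png",cv2.resize(s[110:200,180:300],(720,540),interpolation=cv2.INTER_CUBIC))
```

```text
t 18.1 pos [0.5581 0.234  0.1402] jawdir 103.2 tilt x [ 5.e-04  2.e-04 -1.e+00] q6 [ 0.29  0.56  1.7   0.    0.87 -1.51] F [-0.6 -0.  -0.8] gap 0.0349
shift cm [ 0.02 -0.01  0.22] rot [-0.002  0.     0.001]
```

View pics/w10.png

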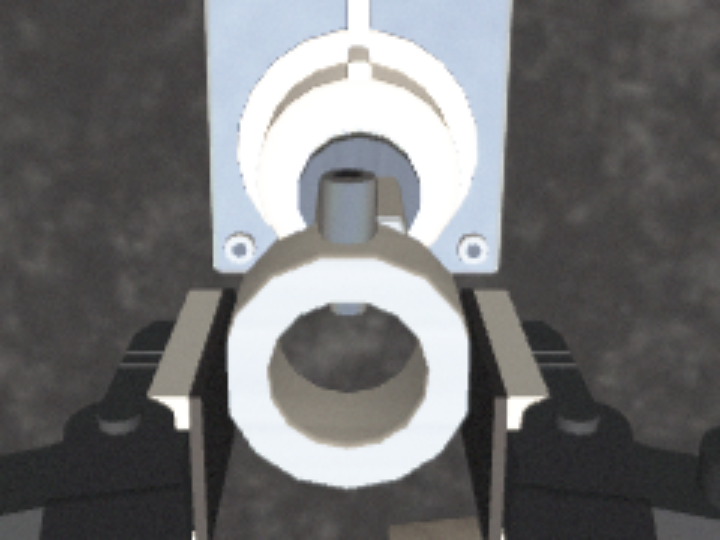

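View pics/s10.png

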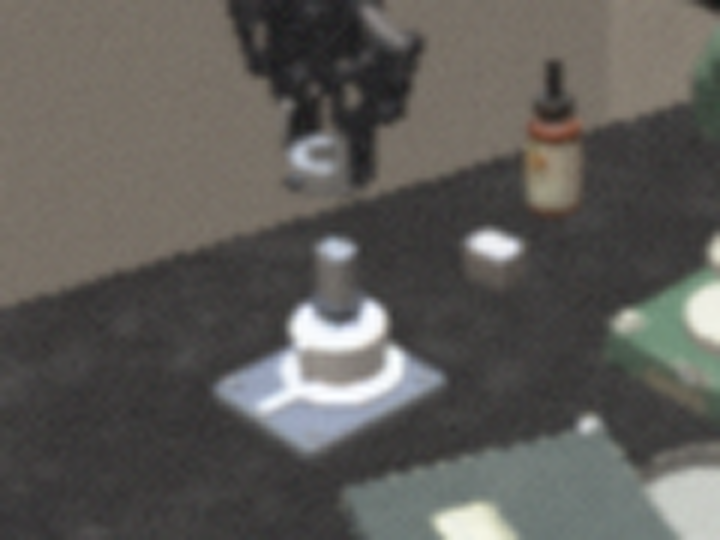

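Run:
```python
from h import *
P=camera_params("wrist");T=P["tool_from_camera"]
f=lambda u,v:(160+(u+.5)/3-.5,150+(v+.5)/3-.5)
def on(u,v,zw):
    x=.1402-zw;o,d=ray(P,*f(u,v),T);return ((o+d*(x-o[0])/d[0])*1e3).round(2)
print("plate L/R",on(213,250,.012),on(500,250,.012),"top",on(207,20,.012),on(511,20,.012))
print("rib",on(358,20,.018),"ribhousing",on(359,70,.05),"sleeve",on(299,185,.062),on(421,185,.062))
print("shaft right edge",on(403,225,.094))
print("housing",on(258,165,.05),on(462,165,.05))
print("collar centre",on(348.5,370,.155))
```

```text
plate L/R [128.2  -31.87 -42.01] [128.2  -32.03  42.59] top [128.2   35.61 -41.03] [128.2   35.44  42.94]
rib [122.2   36.24   0.63] ribhousing [90.2  28.07  0.58] sleeve [ 78.2    2.77 -13.68] [78.2   2.72 15.1 ]
shaft right edge [46.2   3.64  9.13]
housing [ 90.2    4.41 -24.38] [90.2   4.32 26.07]
collar centre [-14.8    2.32  -2.  ]
```

Run:
```python
from meas import *
im=cv2.imread("pics/w10f.png")
on=meas(im,box=(232,226,322,318))
g=im[226:318,232:322].min(axis=2)>190
for r in (40,44,50): xs=np.where(g[r])[0]+232;print(r+226,xs.min(),xs.max(),on(xs.min(),r+226)*1e3,on(xs.max(),r+226)*1e3)
```

```text
tool y,z mm [ 1.53413544 -2.15108566] dia [23.59422363 23.66490967]
tool y,z mm [ 1.61888199 -2.12712845] dia [35.25356445 36.15516113]
266 236 315 [-15.           5.75766978 -19.09562766] [-15.           5.70020915  14.82515258]
270 236 315 [-15.           3.87220266 -19.16114244] [-15.           3.8149525   14.88252829]
276 236 315 [-15.           1.01824383 -19.26030963] [-15.           0.96131802  14.96937552]
```

```bash
for i in 1 2; do python3 - <<'E'
from meas import *
print(camera_params("wrist")["tool_from_camera"].round(5)[:3], camera_params("wrist")["cx"],camera_params("wrist")["cy"])
im=cv2.imread("pics/w8.png");im=cv2.resize(im,(240,180),interpolation=cv2.INTER_AREA);F=np.zeros((420,560,3),np.uint8);F[180:360,160:400]=im
on=meas(F,box=(232,230,322,320))
E
done
```

```text
[[ 8.3000e-04  2.6850e-01 -9.6328e-01 -1.4275e-01]
 [-2.1000e-03  9.6328e-01  2.6850e-01  6.7820e-02]
 [ 1.0000e+00  1.8000e-03  1.3700e-03 -1.8700e-03]] 275.563426643459 206.59898234384445
tool y,z mm [ 1.51581192 -2.16330795] dia [23.66330811 23.70041016]
tool y,z mm [ 1.61971909 -2.15690704] dia [35.10810303 36.08643311]
[[ 8.3000e-04  2.6850e-01 -9.6328e-01 -1.4275e-01]
 [-2.1000e-03  9.6328e-01  2.6850e-01  6.7820e-02]
 [ 1.0000e+00  1.8000e-03  1.3700e-03 -1.8700e-03]] 275.563426643459 206.59898234384445
tool y,z mm [ 1.51581192 -2.16330795] dia [23.66330811 23.70041016]
tool y,z mm [ 1.61971909 -2.15690704] dia [35.10810303 36.08643311]
```

```bash
python3 - <<'E'
from h import *
P=camera_params("wrist");T=P["tool_from_camera"]
f=lambda u,v:(160+(u+.5)/3-.5,150+(v+.5)/3-.5)
def on(u,v,zw):
    x=.1402-zw;o,d=ray(P,*f(u,v),T);return ((o+d*(x-o[0])/d[0])*1e3).round(2)
print("plate rear",on(356,271,.012)[1]+40, "sleeve front",on(359,133,.062)[1]-15,"housing front", on(420,97,.05))
# plate front edge visible in full?
E
python3 - <<'E'
import cv2
im=cv2.imread("pics/w10f.png");cv2.imwrite("pics/w10b.png",cv2.resize(im[100:245,205:355],(760,735),interpolation=cv2.INTER_CUBIC)[:600])
E
```

```text
plate rear 1.4299999999999997 sleeve front 0.33999999999999986 housing front [90.2  21.43 15.38]
```

View pics/w10b.png

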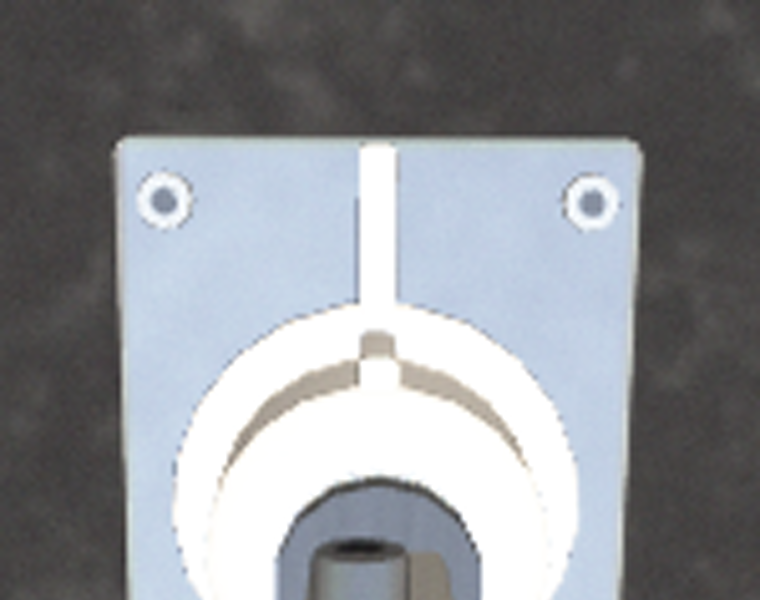

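Run:
```python
from h import *
P=camera_params("wrist");T=P["tool_from_camera"]
f=lambda u,v:(205+(u+.5)/5.067-.5,100+(v+.5)/5.067-.5)
def on(u,v,zw):
    x=.1402-zw;o,d=ray(P,*f(u,v),T);return ((o+d*(x-o[0])/d[0])*1e3).round(2)
print("front",on(377,137,.012)[1]-60,"hous",on(345,390,.05),on(410,390,.05), "sleeve",on(378,477,.062)[1]-15)
h=on(345,390,.05);print(h[1]-np.sqrt(26**2-(h[2]-.7)**2))
print("edge tilt",np.degrees(np.arctan2(*(on(640,140,.012)-on(120,140,.012))[[1,2]])))
print("rib dir",np.degrees(np.arctan2(*(on(378,150,.018)-on(378,295,.018))[[2,1]])))
```

```text
front -0.5600000000000023 hous [90.2  25.47 -4.24] [90.2  25.46  5.06] sleeve 0.5299999999999994
-0.0563863482475746
edge tilt -0.12418090504062591
rib dir -0.050681790861846085
```

>>> {"op": "send_rows", "data": {"rows": [[0,-0.08,0.25,0,0,0],[0.5,0,0,0,0,0],[0.8,0,0,0,0,0],[0.9,0,0,0,0,0],[0.8,0,0,0,0,0],[0.5,0,0,0,0,0],[0.2,0,0,0,0,0],[0,0,0,0,0,0],[0,0,0,0,0,0],[0,0,0,0,0,0]]}}

```text
t: 19.45
ee_pos: [0.5583, 0.2366, 0.1031]
ee_rot: [0.554, -0.439, -0.554, -0.439]
ft_force: [0.0, -0.0, -1.3]
finger_gap: 0.0346
```

Run:
```python
from h import *
delta([.5577,.2362,.059],np.radians(103.3))
o=get_obs();im=camera("wrist")[:,:,::-1].copy();cv2.imwrite("pics/w11f.png",im)
cv2.imwrite("pics/w11.png",cv2.resize(im[150:330,160:400],(720,540)))
s=camera("scene")[:,:,::-1];cv2.imwrite("pics/s11.png",cv2.resize(s[125:185,195:275],(720,540),interpolation=cv2.INTER_CUBIC))
```

```text
t 19.45 pos [0.5583 0.2366 0.1031] jawdir 103.2 tilt x [ 4.e-04  2.e-04 -1.e+00] q6 [ 0.29  0.61  1.73  0.    0.8  -1.51] F [ 0.  -0.  -1.3] gap 0.0346
shift cm [ 4.41  0.06 -0.02] rot [-0.002  0.     0.   ]
```

View pics/w11.png

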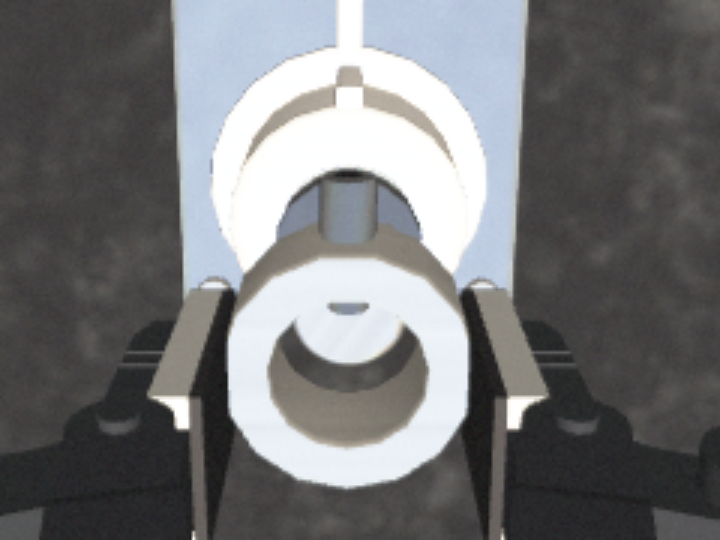

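View pics/s11.png

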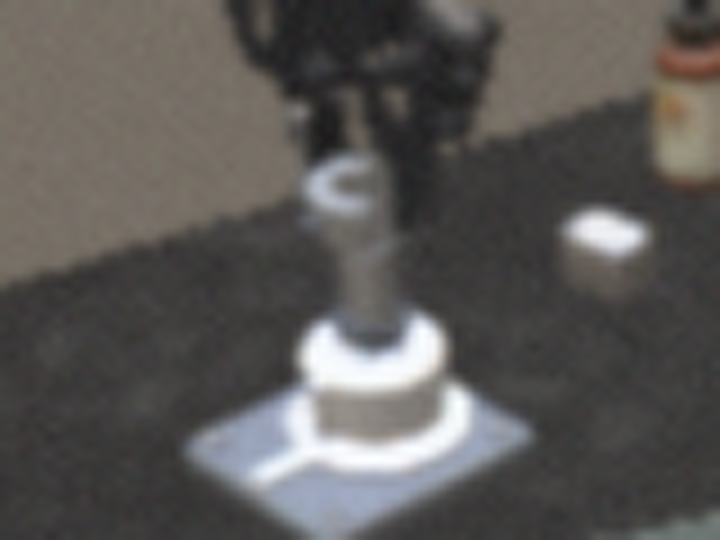

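Run:
```python
from meas import *
im=cv2.imread("pics/w11f.png");meas(im,box=(232,228,322,318),thr=200)
P=camera_params("wrist");T=P["tool_from_camera"]
f=lambda u,v:(160+(u+.5)/3-.5,150+(v+.5)/3-.5)
def on(u,v,zw):
    x=.1031-zw;o,d=ray(P,*f(u,v),T);return ((o+d*(x-o[0])/d[0])*1e3).round(2)
print("shaft back",on(350,365,.094),"chord R/L at y=325",on(294,322,.094),on(407,322,.094))
```

```text
tool y,z mm [-4.49371338e-05 -2.18529205e+00] dia [20.77730225 24.37680664]
tool y,z mm [ 1.60789047 -2.14682129] dia [35.10912598 36.1275293 ]
shaft back [ 9.1  -8.98 -1.76] chord R/L at y=325 [  9.1   -0.98 -11.2 ] [ 9.1  -1.02  7.87]
```

>>> {"op": "send_rows", "data": {"rows": [[0,-0.05,0.03,0,0,0],[0.3,0,0,0,0,0],[0.3,0,0,0,0,0],[0.2,0,0,0,0,0],[0.2,0,0,0,0,0],[0.1,0,0,0,0,0],[0,0,0,0,0,0],[0,0,0,0,0,0],[0,0,0,0,0,0],[0,0,0,0,0,0]]}}

```text
t: 20.8
ee_pos: [0.5586, 0.2369, 0.0919]
ee_rot: [0.554, -0.439, -0.554, -0.439]
ft_force: [-1.1, 0.5, -1.0]
finger_gap: 0.0346
```

Run:
```python
from h import *
delta([.5577,.2362,.059],np.radians(103.3))
o=get_obs();print(o["ft_torque"].round(2));im=camera("wrist")[:,:,::-1].copy();cv2.imwrite("pics/w12f.png",im)
cv2.imwrite("pics/w12.png",cv2.resize(im[150:330,160:400],(720,540)))
```

```text
t 20.8 pos [0.5586 0.2369 0.0919] jawdir 103.2 tilt x [ 1.e-04  1.e-04 -1.e+00] q6 [ 0.29  0.63  1.73  0.    0.78 -1.51] F [-1.1  0.5 -1. ] gap 0.0346
shift cm [ 3.29  0.11 -0.05] rot [-0.002  0.     0.   ]
[-0.01  0.03  0.01]
```

View pics/w12.png

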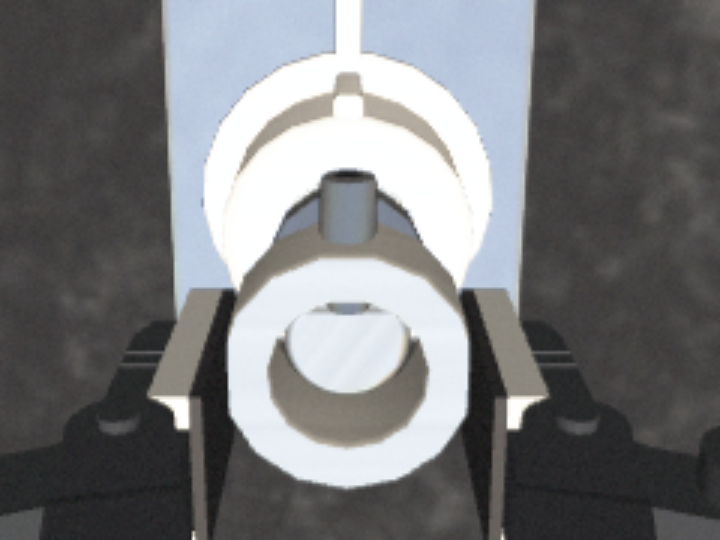

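Run:
```python
from meas import *
P=camera_params("wrist");T=P["tool_from_camera"]
f=lambda u,v:(160+(u+.5)/3-.5,150+(v+.5)/3-.5)
def on(u,v,zw):
    x=.0919-zw;o,d=ray(P,*f(u,v),T);return ((o+d*(x-o[0])/d[0])*1e3).round(2)
print("shaft back",on(348,393,.094),on(286,345,.094),on(409,345,.094),"chord",on(348,311,.094),"bore back top",on(348,446,.107),"bore front top",on(348,300,.107))
```

```text
shaft back [-2.1  -8.23 -2.1 ] [ -2.1    0.16 -11.84] [-2.1   0.13  7.52] chord [-2.1   5.94 -2.07] bore back top [-15.1   -9.85  -2.09] bore front top [-15.1   13.33  -2.05]
```

>>> {"op": "send_rows", "data": {"rows": [[0.2,-0.04,0,0,0,0],[0.4,0,0,0,0,0],[0.4,0,0,0,0,0],[0.4,0,0,0,0,0],[0.4,0,0,0,0,0],[0.2,0,0,0,0,0],[0.1,0,0,0,0,0],[0,0,0,0,0,0],[0,0,0,0,0,0],[0,0,0,0,0,0]]}}

```text
t: 22.1
ee_pos: [0.559, 0.2371, 0.071]
ee_rot: [0.554, -0.439, -0.554, -0.439]
ft_force: [-0.9, -0.5, -0.9]
finger_gap: 0.035
```

Run:
```python
from h import *
delta([.5577,.2362,.059],np.radians(103.3))
o=get_obs();print(o["ft_torque"].round(2));im=camera("wrist")[:,:,::-1].copy();cv2.imwrite("pics/w13f.png",im)
cv2.imwrite("pics/w13.png",cv2.resize(im[150:330,160:400],(720,540)))
```

```text
t 22.1 pos [0.559  0.2371 0.071 ] jawdir 103.2 tilt x [ 2.e-04  2.e-04 -1.e+00] q6 [ 0.29  0.66  1.75  0.    0.73 -1.51] F [-0.9 -0.5 -0.9] gap 0.035
shift cm [ 1.2   0.15 -0.06] rot [-0.002  0.     0.   ]
[-0.   -0.   -0.05]
```

View pics/w13.png

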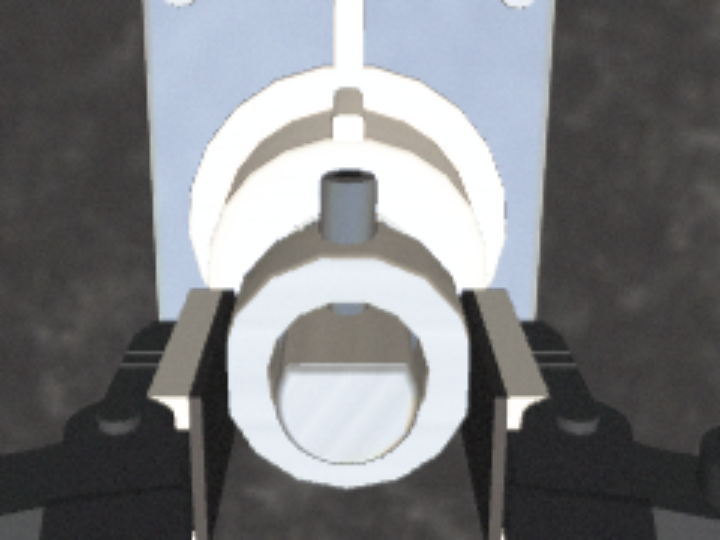

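>>> {"op": "send_rows", "data": {"rows": [[0.2,0,0,0,0,0],[0.2,0,0,0,0,0],[0.2,0,0,0,0,0],[0.2,0,0,0,0,0],[0.15,0,0,0,0,0],[0.1,0,0,0,0,0],[0.05,0,0,0,0,0],[0,0,0,0,0,0],[0,0,0,0,0,0],[0,0,0,0,0,0]]}}

```text
t: 23.4
ee_pos: [0.559, 0.2371, 0.0602]
ee_rot: [0.554, -0.439, -0.554, -0.439]
ft_force: [-0.9, -1.4, 6.0]
finger_gap: 0.0346
```

Run:
```python
from h import *
delta([.5577,.2362,.059],np.radians(103.3))
o=get_obs();print(o["ft_torque"].round(2))
```

```text
t 23.4 pos [0.559  0.2371 0.0602] jawdir 103.2 tilt x [ 3.e-04  2.e-04 -1.e+00] q6 [ 0.29  0.68  1.75  0.    0.71 -1.51] F [-0.9 -1.4  6. ] gap 0.0346
shift cm [ 0.12  0.15 -0.05] rot [-0.002  0.     0.   ]
[-0.08  0.32  0.04]
```

>>> {"op": "send_rows", "data": {"rows": [[0.05,0,0,0,0,0],[0.05,0,0,0,0,0],[0.05,0,0,0,0,0],[0.03,0,0,0,0,0],[0,0,0,0,0,0],[0,0,0,0,0,0],[0,0,0,0,0,0],[0,0,0,0,0,0],[0,0,0,0,0,0],[0,0,0,0,0,0]]}}

```text
t: 24.65
ee_pos: [0.5591, 0.2371, 0.0591]
ee_rot: [0.554, -0.439, -0.554, -0.44]
ft_force: [-3.6, -1.4, 13.3]
finger_gap: 0.035
```

Run:
```python
from h import *
delta([.5577,.2362,.059],np.radians(103.3))
o=get_obs();print(o["ft_torque"].round(2))
```

```text
t 24.65 pos [0.5591 0.2371 0.0591] jawdir 103.2 tilt x [ 9.e-04  3.e-04 -1.e+00] q6 [ 0.29  0.68  1.75  0.    0.71 -1.51] F [-3.6 -1.4 13.3] gap 0.035
shift cm [ 0.01  0.16 -0.05] rot [-0.002  0.     0.001]
[-0.29  0.71  0.02]
```

>>> {"op": "send_rows", "data": {"rows": [[0.05,0,0,0,0,0],[0,0,0,0,0,0],[0,0,0,0,0,0],[0,0,0,0,0,0],[0,0,0,0,0,0],[0,0,0,0,0,0],[0,0,0,0,0,0],[0,0,0,0,0,0],[0,0,0,0,0,0],[0,0,0,0,0,0]]}}

```text
t: 25.9
ee_pos: [0.5592, 0.2371, 0.059]
ee_rot: [0.554, -0.439, -0.554, -0.44]
ft_force: [-5.0, -1.7, 18.5]
finger_gap: 0.0346
```

Run:
```python
from meas import *
delta([.5577,.2362,.059],np.radians(103.3))
o=get_obs();print(o["ft_torque"].round(2));im=camera("wrist")[:,:,::-1].copy();cv2.imwrite("pics/w14f.png",im)
meas(im,box=(232,226,322,318),thr=225)
cv2.imwrite("pics/w14.png",cv2.resize(im[150:330,160:400],(720,540)))
s=camera("scene")[:,:,::-1];cv2.imwrite("pics/s14.png",cv2.resize(s[125:185,195:275],(720,540),interpolation=cv2.INTER_CUBIC))
P=camera_params("wrist");T=P["tool_from_camera"];z=get_obs()["ee_pos"][2]
```

```text
t 25.9 pos [0.5592 0.2371 0.059 ] jawdir 103.2 tilt x [ 1.2e-03  4.0e-04 -1.0e+00] q6 [ 0.29  0.68  1.75  0.    0.71 -1.51] F [-5.  -1.7 18.5] gap 0.0346
shift cm [ 0.    0.16 -0.06] rot [-0.002  0.     0.001]
[-0.35  0.95  0.  ]
tool y,z mm [-10.04734924  -7.07484985] dia [ 9.64302673 13.76101807]
tool y,z mm [ 1.27808411 -2.13064148] dia [32.45211182 33.89115234]
```

View pics/w14.png

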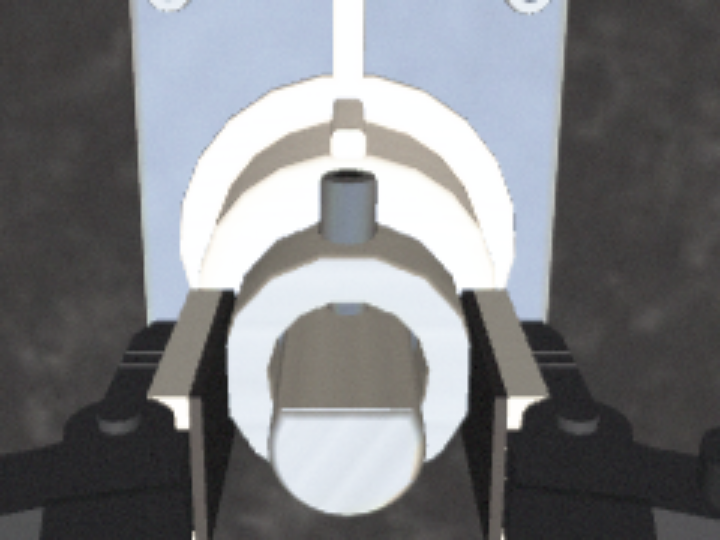

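View pics/s14.png

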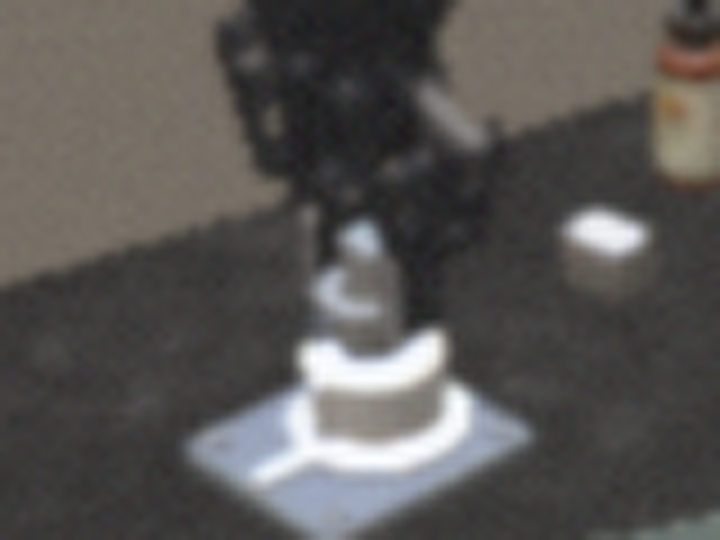

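The wrist view shows the screw (349,205), the rib (348,50) and the flat's chord (350,410) in one line. The collar hasn't slipped in the grip. The last push raised the force from 13 to 18.5 N with only 0.1 mm of motion, so the sleeve is at its stop.

```bash
python3 -c "
from workcell import *
o=get_obs();print(o['t'],o['ee_pos'],o['ft_force'],o['finger_gap']);print(hand_in())"
```

```text
26.0 [0.55919745 0.23710698 0.0590733 ] [-5.83143498 -2.68388399 17.39913671] 0.03446245666363051
the job is handed in; nothing more can be done
None
```

I turned the shaft so its flat faces the rib, fitted the steel collar with its screw toward the rib, and pressed it fully down. I handed in at 26.0 s of the 72 s, still gripping and pushing; the hand-in reports no verdict.

**Flat:** I pinched the shaft on it, with the fingers closing to about 14 mm rather than 20. I then turned the shaft about 1.08 rad. With the shaft gripped, the jaws pointed to 192.9° and the front measured 192.8°. A picture after letting go gave 192.1° for the flat, about 0.7° off.

**Collar:** I took the silver collar, not the orange look-alike, and it went over the shaft without any noticeable side force. In the last wrist picture the screw, the rib and the flat are in line.

**Pressed down:** the tool stopped at 59 mm, which puts the collar's underside at about 56 mm, the fully-down height. Pushing further raised the force from 13 N to 18.5 N with only about 0.1 mm of movement, so it was against the stop.

**Disagreements:**
- The position estimates for the stand and collar differed by 2 to 4.5 mm between cameras. The wrist camera's calibration also shifted by about 1 to 2 mm between readings. I made the final alignment from the collar and shaft seen in the same picture.
- A sideways force of about 5 to 6 N remained at the end.

I moved nothing else on the bench.

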